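# Prepare a blood sample and its gel card for grouping

### The job

A sample is due for blood grouping: pick the one purple-capped tube out of the red bin of mixed tubes and lay it flat in a free channel of the tube rocker, lengthwise along the grooves. Draw the blue gel card straight up out of the white card box and stand it fully down in one of the two empty slots of the grey work rack. Set both down without dropping them; the other tubes stay in their places in the bin and on the rocker, and the other cards stay in their slots.

Things in the scene. Friction and masses are not known exactly. Their poses are not given: they have to be found in the camera images.
- sample_tube: the target: blood tube with a PURPLE cap, 83 mm long, lying loose in the red bin; rolls if pushed. Origin on its axis at mid length, x along the axis towards the cap. Body 13 mm in diameter (x = -41.5 to 21.5 mm), cap 17 mm in diameter (x = 21.5 to 41.5 mm). On a flat surface the origin lies 7.7 mm above it and x rises 2 degrees to the cap. 11 to 21 g
- bin: red open bin, fixed, 243 mm (x) by 187 mm (y), 55 mm high, walls 5 mm. Origin at the centre of its underside, z up; inner floor at z = 5 mm. Six tubes lie in it in two rows of three, in any order, their origins at least 38 mm apart sideways, each within 0.5 rad of the bin's x axis; one more lies across it along each end wall
- rocker: tube rocker, fixed and parked level: white housing, platform 200 mm (x) by 206 mm (y) with a dark grooved mat. Origin at the centre of its underside, z up; x along the grooves. The mat is 192 mm long (x); a low aluminium rim, 3 mm above the mat, closes each end
- rocker_mat (a point): centre of the rocker's mat, on the floor of its middle channel, 90 mm above the bench; axes as the rocker. Round ridges 3.5 mm high run along x, 26 mm apart, and leave seven channels along y = -78, -52, -26, 0, 26, 52 and 78 mm. A tube lying in a channel has its origin 7.7 mm above the channel's floor
- rocker_tube: 13 mm sample tube with a gold cap, same make and size as the sample tube. Origin and axes as for sample_tube. It already lies on the rocker in the channel at y = +78 mm
- blue_card: the target: gel card with a BLUE well block (white panel on both faces, foil strip on top), upright in a used slot of the white card box. 70 mm wide (y), 53 mm high (z); lower part 5 mm thick (x) up to z = 31 mm, well block 8.5 mm thick (x) from there to the top, to be gripped across its thickness. Origin at the centre of its lower edge. 16 to 31 g
- pink_card: gel card with a pink well block, same size and axes as blue_card; in the card box
- green_card: gel card with a green well block, same size and axes as blue_card; in the card box
- cardbox: white slotted card box, fixed, 124 mm (x) by 92 mm (y), 34 mm high. Origin at the centre of its underside, z up. Seven slots, 16 mm apart along x, each 8 mm wide (x) and 74 mm long (y), slot floor at z = 6 mm. Three cards stand in the slots at x = -48, 0 and 48 mm, in any order; they stand 25 mm above the box's top face
- rack: grey work rack, fixed, 34 mm high at its slots, 100 mm wide (y), from x = -65 to 121 mm. Origin under its middle slot, z up. Three slots across it, 9 mm wide (x) and 76 mm long (y), at x = -46, 0 and 46 mm, slot floors at z = 6 mm; the one at 46 mm is taken by a green card, and at x = 94 mm stand three fixed reagent bottles 76 mm high
- rack_slot0 (a point): empty slot of the work rack (x = -46 mm in the rack): centre of the slot's floor, 6 mm above the bench and 28 mm below the rack's top face. Axes as the rack: the slot is 9 mm wide along x and 76 mm long along y. A card that is fully down has its origin here
- rack_slot1 (a point): the other empty slot of the work rack (x = 0 in the rack), same size and axes as rack_slot0
- rack_card: gel card with a green well block, same size and axes as blue_card; already in the work rack's third slot
- tube_red: 13 mm sample tube with a red cap, same make and size as the sample tube. Origin and axes as for sample_tube. It lies in the bin
- tube_lightblue: 13 mm sample tube with a light blue cap, same make and size as the sample tube. Origin and axes as for sample_tube. It lies in the bin
- tube_green: 13 mm sample tube with a green cap, same make and size as the sample tube. Origin and axes as for sample_tube. It lies in the bin
- tube_gold: 13 mm sample tube with a gold cap, same make and size as the sample tube. Origin and axes as for sample_tube. It lies in the bin
- tube_grey: 13 mm sample tube with a grey cap, same make and size as the sample tube. Origin and axes as for sample_tube. It lies in the bin
- tube_red2: 13 mm sample tube with a red cap, same make and size as the sample tube. Origin and axes as for sample_tube. It lies across the bin along an end wall
- tube_green2: 13 mm sample tube with a green cap, same make and size as the sample tube. Origin and axes as for sample_tube. It lies across the bin along an end wall

How it is judged:
By the outcome, as a careful person would: the job done as asked, in the order asked, and still so for the second after the job is handed in, with the robot touching nothing.
It also fails if it takes over 64 s, if anything falls off the work surface, if the arm or the gripper's body presses on something with over 40 N, if the wrist force passes 120 N, or if a joint passes its speed limit or range.

### The arm

A 7-joint arm with a two-finger parallel gripper is mounted at the origin on the work surface. World frame = base frame: x ahead of the robot, y to its left, z up, the work surface at z = 0. Lengths are in m, angles in rad, forces in N, time in s.
With the tool pointing down it reaches from about 0.425 to 1.025 m from the base axis. Payload 3.6 kg.
Tool frame: the origin (TCP) lies midway between the tips of the shut fingers; the grasp point (between the pads) lies 19 mm behind it (ctrl.hold_point_z is the z of the grasp point in the tool frame, in m); z points along the fingers, y is the line along which they close (so a half turn about z gives the same grasp; the last joint's range is limited). The gripper opens to 85 mm and grips with 20 to 120 N. Pads are 22 mm wide; open, the fingers measure 114 mm over their backs; the gripper's body (76 mm by 85 mm) begins 54 mm behind the grasp point. The pads swing forward as they close: fully open they stand 13 mm farther back than shut.
Start: joints at [-1.276, 0.591, 0.048, 1.609, -0.033, 0.943, -0.034], TCP at [0.275, 0.671, 0.231] pointing down, gripper open.
Joint ranges: [-2.69, 2.69], [-0.47, 2.24], [-1.27, 1.36], [0.19, 2.51], [-1.53, 4.68], [0.08, 2.07], [-3.09, 3.09]. Speed limits (rad/s): [2.57, 2.57, 3.14, 3.14, 3.14, 3.14, 3.14].

### API

Orientations are given as [roll, pitch, yaw] about the fixed x, y, z axes, in that order (R = Rz(yaw) Ry(pitch) Rx(roll)).
In Python, from bench import ctrl gives the robot as it stands.
- The arm moves only by the tool apply_moves, never from a script. Its argument "rows" is a list of rows, each an object of numbers: "hand": the opening, from -1 (shut) to 1 (fully open); "x", "y", "z": the shift along the world's x, y, z in m; "rx", "ry", "rz": the turn, a rotation vector about the world's x, y, z in rad. A call has 1 to 8 rows; each row is the pose to reach, as a shift and turn from the pose commanded when the call began; what a row does not reach only later rows make up. A row lasts 1/8 s, in which the tool goes at most 62.5 mm and 10.7 degrees, less where a joint would pass 70% of its speed; a pose out of reach is approached as far as the arm can. A call with a gripper value outside its range is refused whole. The fingers move at their own pace and stop on an object; "force" is the grip in N (left out, the last holds). Time passes only in rows, so rows that repeat a pose let the fingers close. It gives the time, the measured TCP pose, the force, the opening and the grip force at its end, in the units of the state.
- ctrl.get_state(): the state, without advancing time (a new reading comes with each control period).
- ctrl.get_image(name): name is "side" or "top" or "wrist"; returns a dict with "img" (480x640x3 uint8, blue, green, red), "fx", "fy", "cx", "cy" (pixels), "world_from_camera" (4x4, takes a point from camera to world coordinates). Camera axes: x right, y down, z forward; pixel columns grow to the right and rows downward; lengths in m; the calibration is good to about 2 mm. A picture is of the moment at which its call begins. There is no depth.
- ctrl.sign_off(): hands the job in; it is judged then, once.
The state is a dict: "clock": time; "joints": joint angles; "joint_velocities": joint speeds; "tau": joint torques, N m; "eef_pos": TCP position; "tool_rot": TCP orientation; "force": force on the tool from outside, world axes, zero at the start; "moment": the same for the moment, N m; "grip_width": finger opening in m; "grip_force": force on a finger pad.
Only numpy, scipy, OpenCV 4.12 (cv2) and the standard library are available. Lean on these libraries where they do the work, as an engineer would, in place of code of your own. Each camera call takes 0.05 s, during which the arm holds its last target. There are 200 camera calls.

## Working session

There is one attempt and no reset: what is moved stays moved. The work goes in short steps, Python scripts to look and compute and a tool call to move; the robot and the scene stay as the last step left them, time stands still between calls to the robot, and variables do not carry over. Pictures are saved under pics/ and viewed, at most 10 in all, crops included, and the job is handed in when it is done.

Besides the shell and the picture viewer there is one more tool, called after "Call:" in YAML: its name, and indented under it one key for each argument. apply_moves: Moves the arm, as the interface text tells. Its arguments: {"type":"object","properties":{"rows":{"type":"array","items":{"type":"object","properties":{"hand":{"type":"number"},"x":{"type":"number"},"y":{"type":"number"},"z":{"type":"number"},"rx":{"type":"number"},"ry":{"type":"number"},"rz":{"type":"number"}}}},"force":{"type":"number"}},"required":["rows"]}

```bash
mkdir -p pics; ls; cat > h.py <<'E'
import numpy as np, cv2, json
from bench import ctrl
def grab(n,f):
    d=ctrl.get_image(n); cv2.imwrite(f'pics/{f}.png',d['img'])
    np.savez(f'pics/{f}.npz',K=[d['fx'],d['fy'],d['cx'],d['cy']],T=d['world_from_camera']); return d
def load(f):
    z=np.load(f'pics/{f}.npz'); return cv2.imread(f'pics/{f}.png'),z['K'],z['T']
def ray(K,T,u,v):
    d=T[:3,:3]@np.array([(u-K[2])/K[0],(v-K[3])/K[1],1]); return T[:3,3],d/np.linalg.norm(d)
def onz(K,T,u,v,z):
    o,d=ray(K,T,u,v); return o+d*(z-o[2])/d[2]
def two(r1,r2):
    (a,d),(b,e)=r1,r2
    s=np.linalg.lstsq(np.c_[d,-e],b-a,rcond=None)[0]; p,q=a+d*s[0],b+e*s[1]
    return (p+q)/2,np.linalg.norm(p-q)
def proj(K,T,p):
    c=np.linalg.inv(T)@np.r_[p,1]; return K[0]*c[0]/c[2]+K[2],K[1]*c[1]/c[2]+K[3]
E
python3 - <<'E'
from h import *
for n in ['top','side','wrist']:
    d=grab(n,n+'0'); print(n,d['fx'],np.round(d['world_from_camera'],3).tolist())
s=ctrl.get_state(); print(s['eef_pos'],s['tool_rot'],s['clock'],s['grip_width'],ctrl.hold_point_z)
E
```

```text
pics
top 595.2083042437401 [[0.013, -0.983, 0.183, 0.349], [-1.0, -0.012, 0.007, 0.016], [-0.004, -0.183, -0.983, 1.202], [0.0, 0.0, 0.0, 1.0]]
side 542.631870021329 [[-0.694, -0.522, 0.495, 0.006], [-0.72, 0.506, -0.475, 0.535], [-0.003, -0.686, -0.727, 0.848], [0.0, 0.0, 0.0, 1.0]]
wrist 388.4578593110398 [[0.379, 0.887, 0.264, 0.208], [0.925, -0.363, -0.11, 0.697], [-0.002, 0.286, -0.958, 0.373], [0.0, 0.0, 0.0, 1.0]]
[0.27457823 0.67033403 0.23040825] [-3.13991664e+00  1.01357390e-04  2.75284209e+00] 0.15 0.08522120915179579 -0.0187
```

View pics/top0.png

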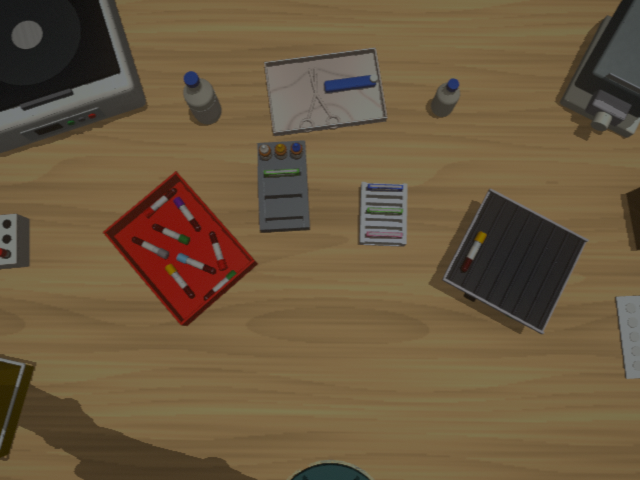

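View pics/side0.png

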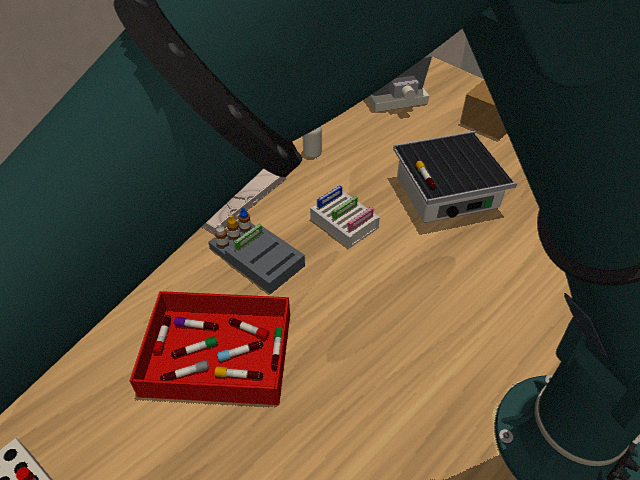

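```bash
python3 - <<'E'
from h import *
t,K,T=load('top0'); s,Ks,Ts=load('side0')
def cen(m):
    n,l,st,c=cv2.connectedComponentsWithStats(m.astype(np.uint8)); return [(c[i].round(1).tolist(),st[i,4]) for i in range(1,n) if st[i,4]>12]
for nm,im in(('top',t),('side',s)):
    h=cv2.cvtColor(im,cv2.COLOR_BGR2HSV); H,S,V=[h[...,i].astype(int) for i in range(3)]
    print(nm,'purple',cen((H>122)&(H<150)&(S>90)&(V>60)))
    print(nm,'blue',cen((H>108)&(H<122)&(S>100)&(V>50)))
    print(nm,'gold',cen((H>20)&(H<30)&(S>200)&(V>140)))
# composite of crops
def c(im,x,y,w,h,W,H): return cv2.resize(im[y:y+h,x:x+w],(W,H),interpolation=cv2.INTER_CUBIC)
a=np.hstack([c(t,100,165,160,165,400,300),c(t,250,130,165,124,400,300)])
b=np.hstack([c(t,435,185,160,150,400,300),c(s,200,120,330,180,400,300)])
cv2.imwrite('pics/comp.png',np.clip(np.vstack([a,b])*1.5,0,255).astype(np.uint8))
E
```

```text
top purple [([178.2, 201.7], np.int32(55))]
top blue [([190.6, 78.1], np.int32(147)), ([347.8, 83.1], np.int32(470)), ([452.8, 83.6], np.int32(85)), ([295.9, 146.7], np.int32(48)), ([370.9, 186.4], np.int32(17)), ([397.8, 187.7], np.int32(20))]
top gold []
side purple [([179.2, 321.1], np.int32(85))]
side blue [([329.2, 197.3], np.int32(129)), ([243.2, 212.9], np.int32(57))]
side gold [([420.0, 163.6], np.int32(24)), ([231.3, 221.3], np.int32(15)), ([220.0, 370.3], np.int32(72))]
```

View pics/comp.png

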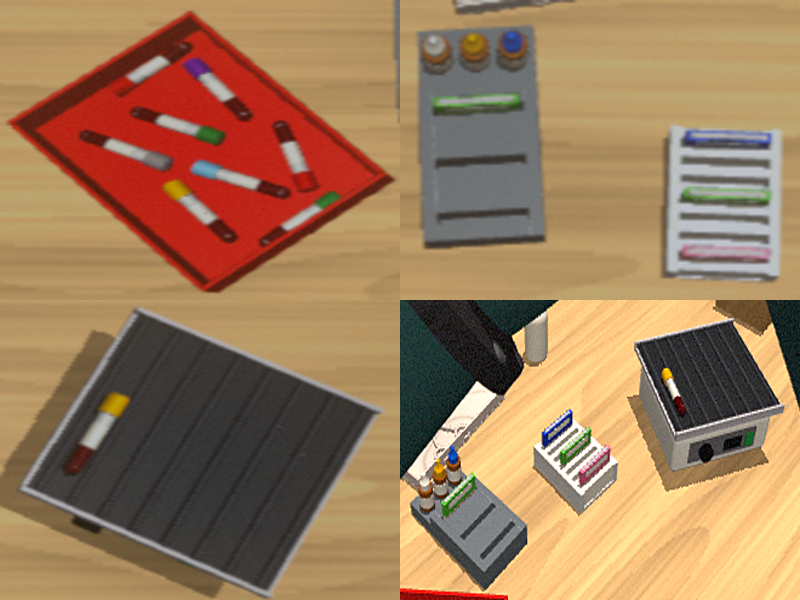

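```bash
python3 - <<'E'
from h import *
t,K,T=load('top0'); s,Ks,Ts=load('side0')
print('cap',two(ray(K,T,178.2,201.7),ray(Ks,Ts,179.2,321.1)))
print('cap@z',onz(K,T,178.2,201.7,.014),'tail',onz(K,T,198.4,230,.012),'capend',onz(K,T,176,199,.013))
print('blue pair', two(ray(K,T,384.3,187),ray(Ks,Ts,329.2,197.3)), onz(K,T,384.3,187,.055))
for p in [(283.4,195.7),(284.2,218.5)]: print('slot',onz(K,T,*p,.034))
for p in [(489.8,190),(587,240),(542,332.5),(443.8,279)]: print('rock',onz(K,T,*p,.093).round(4))
for p in [(105,232),(176.5,172),(256,264),(184,324)]: print('bin',onz(K,T,*p,.055).round(4))
W,Kw,Tw=load('wrist0')
from scipy.spatial.transform import Rotation as R
st=ctrl.get_state(); Rt=R.from_euler('xyz',st['tool_rot']).as_matrix()
print('cam in tool',Rt.T@(Tw[:3,3]-st['eef_pos']),(Rt.T@Tw[:3,:3]).round(3).tolist())
E
```

```text
cap (array([0.61624024, 0.31695138, 0.01460033]), np.float64(0.0006739346633258313))
cap@z [0.61662747 0.31735463 0.014     ] tail [0.55863661 0.27337588 0.012     ] capend [0.62247254 0.32245135 0.013     ]
blue pair (array([ 0.64410986, -0.10210742,  0.04503122]), np.float64(0.0016190113461042295)) [ 0.64222322 -0.10061207  0.055     ]
slot [0.62708598 0.10068475 0.034     ]
slot [0.58025188 0.0979255  0.034     ]
rock [ 0.629  -0.2986  0.093 ]
rock [ 0.5343 -0.4777  0.093 ]
rock [ 0.3615 -0.3837  0.093 ]
rock [ 0.4573 -0.2064  0.093 ]
bin [0.5448 0.4471 0.055 ]
bin [0.6681 0.3138 0.055 ]
bin [0.4855 0.1489 0.055 ]
bin [0.369  0.2823 0.055 ]
cam in tool [ 0.07141023 -0.00028327 -0.14212967] [[-0.0, -0.958, -0.286], [1.0, -0.0, -0.0], [0.0, -0.286, 0.958]]
```

The pictures show the purple tube at top-view pixels (176,199) for the cap end and (198,230) for the tail. The blue card is at (384,187) and the empty rack slots are at (283,196) and (284,218). The rocker grooves run from (490,190) towards (444,279). I'll hover over the tube next.

Call:
apply_moves:
  rows:
    - {"x": 0.05, "y": -0.06, "rz": -0.18, "hand": 0.0}
    - {"x": 0.1, "y": -0.12, "rz": -0.36, "hand": -0.3}
    - {"x": 0.15, "y": -0.18, "rz": -0.54, "hand": -0.3}
    - {"x": 0.2, "y": -0.24, "rz": -0.72, "hand": -0.3}
    - {"x": 0.25, "y": -0.3, "rz": -0.9, "hand": -0.3}
    - {"x": 0.3, "y": -0.35, "rz": -1.08, "hand": -0.3}
    - {"x": 0.316, "y": -0.372, "rz": -1.26, "hand": -0.3}
    - {"x": 0.316, "y": -0.372, "rz": -1.44, "hand": -0.3}

```text
schema error: expected keys hand, x, y, z, rx, ry, rz
```

Call:
apply_moves:
  rows:
    - {"rz": -0.18, "hand": -0.3}
    - {"rz": -0.36, "hand": -0.3}
    - {"rz": -0.54, "hand": -0.3}
    - {"rz": -0.658, "hand": -0.3}
    - {"rz": -0.658, "hand": -0.3}
    - {"rz": -0.658, "hand": -0.3}

```text
schema error: expected keys hand, x, y, z, rx, ry, rz
```

```bash
python3 - <<'E'
from h import *
d=grab('wrist','w1'); s=ctrl.get_state(); print(s['eef_pos'],s['tool_rot'],s['joints'],s['clock'],s['grip_width'])
cv2.imwrite('pics/w1b.png',np.clip(d['img']*1.5,0,255).astype(np.uint8))
E
```

```text
[0.27461999 0.67042335 0.23055484] [-3.14015594e+00  6.81351775e-05  2.75283605e+00] [-1.27549435  0.59181286  0.04832144  1.60930847 -0.03331859  0.94271475
 -0.0337202 ] 0.2 0.08580224646867296
```

View pics/w1b.png

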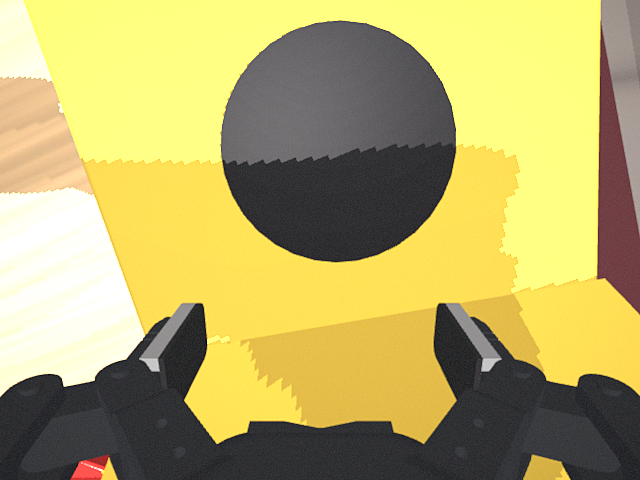

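The rows need all seven keys, so nothing moved. The picture shows a yellow box under the open fingers (tips near (205,305) and (435,305)), so I'll rise a little before leaving.

Call:
apply_moves:
  rows:
    - {"x": 0, "y": 0, "z": 0.05, "rx": 0, "ry": 0, "rz": 0, "hand": 0.5}
    - {"x": 0.05, "y": -0.06, "z": 0.05, "rx": 0, "ry": 0, "rz": -0.18, "hand": 0}
    - {"x": 0.09, "y": -0.11, "z": 0.05, "rx": 0, "ry": 0, "rz": -0.36, "hand": -0.3}
    - {"x": 0.13, "y": -0.16, "z": 0.05, "rx": 0, "ry": 0, "rz": -0.54, "hand": -0.3}
    - {"x": 0.17, "y": -0.21, "z": 0.05, "rx": 0, "ry": 0, "rz": -0.72, "hand": -0.3}
    - {"x": 0.21, "y": -0.26, "z": 0.05, "rx": 0, "ry": 0, "rz": -0.9, "hand": -0.3}
    - {"x": 0.25, "y": -0.3, "z": 0.04, "rx": 0, "ry": 0, "rz": -1.08, "hand": -0.3}
    - {"x": 0.29, "y": -0.34, "z": 0.02, "rx": 0, "ry": 0, "rz": -1.26, "hand": -0.3}

```text
clock: 1.2
eef_pos: [0.5575, 0.3388, 0.256]
tool_rot: [3.14, -0.002, 1.487]
force: [0.6, 0.4, -0.0]
grip_width: 0.0298
grip_force: 0.0
```

Call:
apply_moves:
  rows:
    - {"x": 0.026, "y": -0.032, "z": -0.03, "rx": 0, "ry": 0, "rz": -0.18, "hand": -0.3}
    - {"x": 0.026, "y": -0.032, "z": -0.05, "rx": 0, "ry": 0, "rz": -0.36, "hand": -0.3}
    - {"x": 0.026, "y": -0.032, "z": -0.05, "rx": 0, "ry": 0, "rz": -0.54, "hand": -0.3}
    - {"x": 0.026, "y": -0.032, "z": -0.05, "rx": 0, "ry": 0, "rz": -0.72, "hand": -0.3}
    - {"x": 0.026, "y": -0.032, "z": -0.05, "rx": 0, "ry": 0, "rz": -0.838, "hand": -0.3}
    - {"x": 0.026, "y": -0.032, "z": -0.05, "rx": 0, "ry": 0, "rz": -0.838, "hand": -0.3}
    - {"x": 0.026, "y": -0.032, "z": -0.05, "rx": 0, "ry": 0, "rz": -0.838, "hand": -0.3}

```text
clock: 2.08
eef_pos: [0.5816, 0.3082, 0.2051]
tool_rot: [-3.141, 0.0, 0.657]
force: [0.0, -0.2, 0.6]
grip_width: 0.0298
grip_force: 0.0
```

```bash
python3 - <<'E'
from h import *
d=grab('wrist','w2'); s=ctrl.get_state(); print(s['eef_pos'],s['tool_rot'],s['joints'],s['clock'],s['grip_width'])
E
```

```text
[0.58164136 0.30817865 0.2052264 ] [-3.14133797e+00  2.62520114e-05  6.56355550e-01] [-0.96112943  0.60780546  0.61273352  1.80753272 -0.4453977   0.86772747
 -1.0527521 ] 2.125 0.030033224683095876
```

View pics/w2.png

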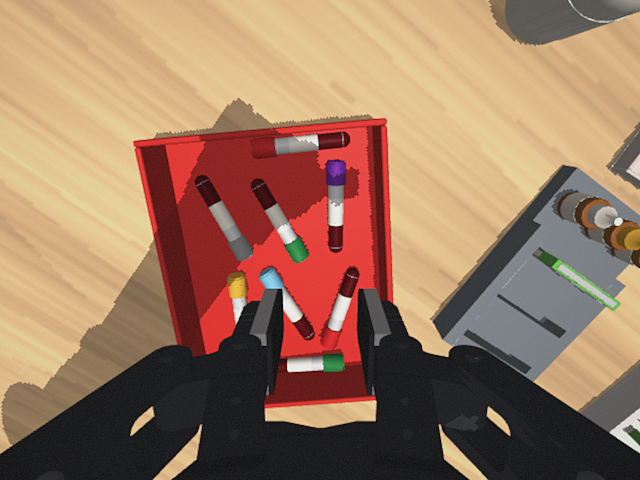

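The purple tube stands upright in the image, from the cap end at (336,160) to the tail at (335,251). The green cap at (298,252) is its nearest neighbour, and the fingertips are near (280,295) and (362,295).

```bash
python3 - <<'E'
from h import *
W,K,T=load('w2'); t,Kt,Tt=load('top0'); s,Ks,Ts=load('side0')
hsv=cv2.cvtColor(W,cv2.COLOR_BGR2HSV); H,S,V=[hsv[...,i].astype(int) for i in range(3)]
m=((H>122)&(H<150)&(S>90)).astype(np.uint8); n,l,st,c=cv2.connectedComponentsWithStats(m)
i=1+np.argmax(st[1:,4]); print('cap px',c[i],st[i]); pc=c[i]
# body: label white + dark, below the cap
roi=np.zeros_like(m); roi[182:262,315:358]=1
b=roi.astype(bool)&((S<60)|(V<75))
n,l,st,c=cv2.connectedComponentsWithStats(b.astype(np.uint8)); i=1+np.argmax(st[1:,4]); print('body px',c[i],st[i])
x,y,w,h=st[i,:4]
ys=np.arange(y+2,y+h-3); cx=[np.mean(np.where(l[r]==i)[0]) for r in ys]; f=np.polyfit(ys,cx,1); print('axis fit',f)
tp=two(ray(K,T,*pc),ray(Kt,Tt,178.2,201.7)); print('cap wrist/top',tp); print('cap wrist/side',two(ray(K,T,*pc),ray(Ks,Ts,179.2,321.1)))
ytop=160; ybot=y+h
A=onz(K,T,np.polyval(f,y),y,.0127); B=onz(K,T,np.polyval(f,ybot),ybot,.0117); C=onz(K,T,*pc,.0138)
print('capbody',A,'tail',B,'body len',np.linalg.norm(A-B),'cap',C,'yaw',np.arctan2(*(A-B)[[1,0]]),np.arctan2(*(C-B)[[1,0]]))
u=(C-B)/np.linalg.norm(C-B); print('origin',B+u*.0415, C-u*.0315)
for nm,p in dict(greencap=(303,260),greencap2=(308,247),redcap=(255,148),wall=(388,200)).items(): 
    q=onz(K,T,*p,.013 if nm!='wall' else .055); print(nm,q,'along',(q-C)@u+.0315,'lat',np.cross(u[:2],(q-C)[:2]))
E
```

```text
cap px [335.60089686 172.51121076] [326 160  20  26 446]
body px [335.06461087 210.28193833] [328 185  15  67 681]
axis fit [-2.57331442e-02  3.40375095e+02]
cap wrist/top (array([0.61560886, 0.31627695, 0.01836614]), np.float64(9.099050733121386e-05))
cap wrist/side (array([0.61542899, 0.31643834, 0.01522602]), np.float64(0.0009565467672037526))
capbody [0.6067214  0.30903192 0.0127    ] tail [0.55749501 0.27215194 0.0117    ] body len 0.061517244338675496 cap [0.61522792 0.31581104 0.0138    ] yaw 0.6429833394988711 0.6474736424770657
origin [0.59058191 0.2971731  0.01290352] [0.59011376 0.29681908 0.01288649]
greencap [0.53450054 0.29006267 0.013     ] along -0.04840929571532834 lat 0.02814359026559858
greencap2 [0.5472649  0.29398411 0.013     ] along -0.035868275270463865 lat 0.02357417376314183
redcap [0.58989226 0.38211405 0.013     ] along 0.051252702301448 lat 0.06813707793208151
wall [0.6263841 0.2756427 0.055    ] along 0.01737107667721902 lat -0.038751489156495365<stdin>:18: DeprecationWarning: Arrays of 2-dimensional vectors are deprecated. Use arrays of 3-dimensional vectors instead. (deprecated in NumPy 2.0)
```

Call:
apply_moves:
  rows:
    - {"x": 0.0087, "y": -0.0112, "z": -0.03, "rx": 0, "ry": 0, "rz": -0.011, "hand": -0.41}
    - {"x": 0.0087, "y": -0.0112, "z": -0.08, "rx": 0, "ry": 0, "rz": -0.011, "hand": -0.41}
    - {"x": 0.0087, "y": -0.0112, "z": -0.12, "rx": 0, "ry": 0, "rz": -0.011, "hand": -0.41}
    - {"x": 0.0087, "y": -0.0112, "z": -0.15, "rx": 0, "ry": 0, "rz": -0.011, "hand": -0.41}
    - {"x": 0.0087, "y": -0.0112, "z": -0.15, "rx": 0, "ry": 0, "rz": -0.011, "hand": -0.41}
    - {"x": 0.0087, "y": -0.0112, "z": -0.15, "rx": 0, "ry": 0, "rz": -0.011, "hand": -0.41}

```text
clock: 2.88
eef_pos: [0.5915, 0.297, 0.0564]
tool_rot: [3.141, -0.002, 0.644]
force: [0.0, 0.9, 0.4]
grip_width: 0.0255
grip_force: 0.0
```

```bash
python3 - <<'E'
from h import *
d=grab('wrist','w3'); s=ctrl.get_state(); print(s['eef_pos'],s['tool_rot'],s['force'],s['grip_width'])
print(proj(np.array([d['fx'],d['fy'],d['cx'],d['cy']]),d['world_from_camera'],[.5903,.2970,.0127]))
E
```

```text
[0.59179435 0.29718491 0.05690117] [ 3.14094268e+00 -2.80956252e-03  6.43910392e-01] [ 0.4563043  -0.64535023 -0.59170474] 0.024882557255072366
(np.float64(316.1657427027801), np.float64(272.30363802346136))
```

View pics/w3.png

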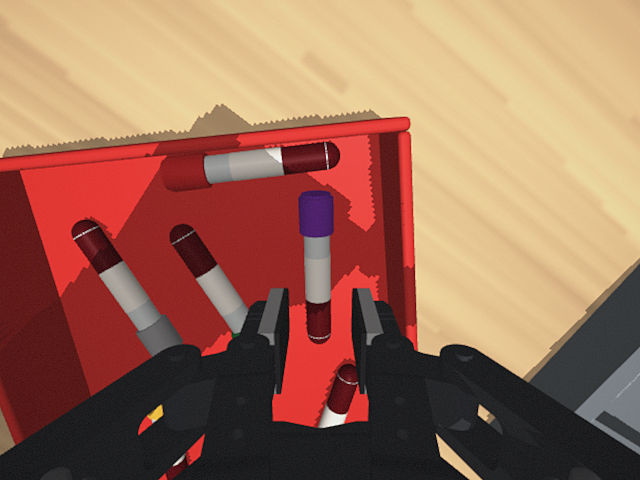

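The tube sits at x≈317, between fingertips at 287 and 353, and it's clear of its neighbours. I'll descend and grip.

Call:
apply_moves:
  force: 35
  rows:
    - {"x": -0.001, "y": 0, "z": -0.02, "rx": 0, "ry": 0, "rz": 0, "hand": -0.41}
    - {"x": -0.001, "y": 0, "z": -0.038, "rx": 0, "ry": 0, "rz": 0, "hand": -0.41}
    - {"x": -0.001, "y": 0, "z": -0.0475, "rx": 0, "ry": 0, "rz": 0, "hand": -0.41}
    - {"x": -0.001, "y": 0, "z": -0.0475, "rx": 0, "ry": 0, "rz": 0, "hand": -0.41}
    - {"x": -0.001, "y": 0, "z": -0.0475, "rx": 0, "ry": 0, "rz": 0, "hand": -0.41}

```text
clock: 3.55
eef_pos: [0.5889, 0.2969, 0.0111]
tool_rot: [-3.139, 0.0, 0.643]
force: [-10.4, -0.7, 27.3]
grip_width: 0.025
grip_force: 13.9
```

Call:
apply_moves:
  rows:
    - {"x": 0, "y": 0, "z": 0.003, "rx": 0, "ry": 0, "rz": 0, "hand": -0.41}
    - {"x": 0, "y": 0, "z": 0.003, "rx": 0, "ry": 0, "rz": 0, "hand": -0.41}

```text
clock: 3.8
eef_pos: [0.5887, 0.2968, 0.0115]
tool_rot: [-3.14, 0.001, 0.644]
force: [-4.1, -0.0, 12.3]
grip_width: 0.0254
grip_force: 6.1
```

```bash
python3 - <<'E'
from h import *
d=grab('wrist','w4'); e=grab('side','s4');s=ctrl.get_state(); print(s['eef_pos'],s['tool_rot'],s['force'],s['moment'],s['grip_width'],s['grip_force'])
a=d['img'][100:440,120:520]; b=e['img'][270:420,120:320]
cv2.imwrite('pics/c4.png',np.clip(np.hstack([a,cv2.resize(b,(400,300))[:,:] if 0 else cv2.resize(b,(400,340))])*1.3,0,255).astype(np.uint8))
E
```

```text
[0.5887649  0.29684951 0.0114565 ] [-3.14011200e+00  9.91555634e-04  6.43491041e-01] [-4.59341701 -0.68552776 11.91409986] [-0.39147349  0.51157719 -0.14358208] 0.024920983557317197 6.146259557863232
```

View pics/c4.png

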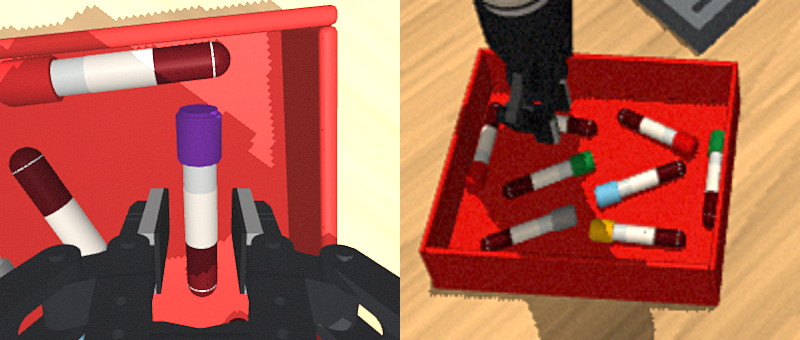

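The wrist moment points to a right-finger knuckle resting on the bin wall top. The crop shows it right beside the wall, and the tube hasn't been touched. I'll lift, lean the gripper 9° away from the wall about the tube axis, and retry.

Call:
apply_moves:
  rows:
    - {"x": 0, "y": 0, "z": 0.02, "rx": 0, "ry": 0, "rz": 0, "hand": -0.41}
    - {"x": 0.001, "y": 0, "z": 0.02, "rx": -0.126, "ry": -0.094, "rz": 0, "hand": -0.41}
    - {"x": 0.001, "y": 0, "z": 0.02, "rx": -0.126, "ry": -0.094, "rz": 0, "hand": -0.41}
    - {"x": 0.001, "y": 0, "z": 0.02, "rx": -0.126, "ry": -0.094, "rz": 0, "hand": -0.41}

```text
clock: 4.4
eef_pos: [0.5904, 0.2973, 0.0307]
tool_rot: [2.984, 0.0, 0.645]
force: [-0.3, -0.4, 0.6]
grip_width: 0.0254
grip_force: 0.0
```

Call:
apply_moves:
  rows:
    - {"x": 0, "y": 0, "z": -0.012, "rx": 0, "ry": 0, "rz": 0, "hand": -0.41}
    - {"x": 0, "y": 0, "z": -0.019, "rx": 0, "ry": 0, "rz": 0, "hand": -0.41}
    - {"x": 0, "y": 0, "z": -0.021, "rx": 0, "ry": 0, "rz": 0, "hand": -0.41}
    - {"x": 0, "y": 0, "z": -0.021, "rx": 0, "ry": 0, "rz": 0, "hand": -0.41}

```text
clock: 4.9
eef_pos: [0.5906, 0.2963, 0.0094]
tool_rot: [2.985, 0.001, 0.643]
force: [0.4, -0.7, 0.8]
grip_width: 0.0252
grip_force: 0.0
```

Free of contact at z = 9.4 mm. Closing now.

Call:
apply_moves:
  force: 35
  rows:
    - {"x": 0, "y": 0, "z": 0, "rx": 0, "ry": 0, "rz": 0, "hand": -0.6}
    - {"x": 0, "y": 0, "z": 0, "rx": 0, "ry": 0, "rz": 0, "hand": -0.8}
    - {"x": 0, "y": 0, "z": 0, "rx": 0, "ry": 0, "rz": 0, "hand": -1}
    - {"x": 0, "y": 0, "z": 0, "rx": 0, "ry": 0, "rz": 0, "hand": -1}
    - {"x": 0, "y": 0, "z": 0, "rx": 0, "ry": 0, "rz": 0, "hand": -1}
    - {"x": 0, "y": 0, "z": 0, "rx": 0, "ry": 0, "rz": 0, "hand": -1}

```text
clock: 5.65
eef_pos: [0.5907, 0.2969, 0.01]
tool_rot: [2.984, -0.0, 0.644]
force: [-0.5, -0.1, 2.9]
grip_width: 0.011
grip_force: 34.3
```

Call:
apply_moves:
  rows:
    - {"x": 0, "y": 0, "z": 0.004, "rx": 0, "ry": 0, "rz": 0, "hand": -1}
    - {"x": 0, "y": 0, "z": 0.01, "rx": 0, "ry": 0, "rz": 0, "hand": -1}
    - {"x": 0, "y": 0, "z": 0.02, "rx": 0, "ry": 0, "rz": 0, "hand": -1}
    - {"x": 0, "y": 0, "z": 0.02, "rx": 0, "ry": 0, "rz": 0, "hand": -1}

```text
clock: 6.15
eef_pos: [0.5912, 0.2972, 0.0309]
tool_rot: [2.984, -0.002, 0.644]
force: [0.2, -0.4, -0.1]
grip_width: 0.0112
grip_force: 34.2
```

```bash
python3 - <<'E'
from h import *
d=grab('wrist','w5'); e=grab('side','s5');s=ctrl.get_state(); print(s['eef_pos'],s['tool_rot'],s['force'],s['grip_width'],s['grip_force'])
a=d['img'][100:440,120:520]; b=e['img'][270:420,120:320]
cv2.imwrite('pics/c5.png',np.clip(np.hstack([a,cv2.resize(b,(400,340))])*1.3,0,255).astype(np.uint8))
E
```

```text
[0.59050863 0.2970726  0.03004889] [ 2.98444600e+00 -1.15744170e-05  6.43917856e-01] [0.3921271  1.33986779 0.36311596] 0.011117716644903086 34.151809215545654
```

View pics/c5.png

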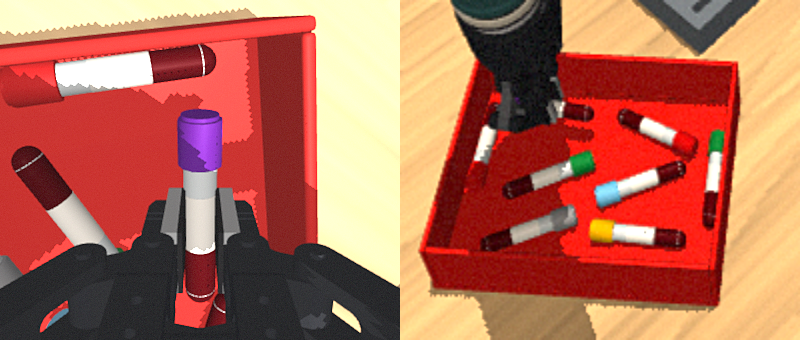

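The tube is held level between the pads at crop (200,205), and the other tubes are where they were. I'll lift, straighten and carry it to the rocker.

Call:
apply_moves:
  rows:
    - {"x": 0, "y": 0, "z": 0.05, "rx": 0, "ry": 0, "rz": 0, "hand": -1}
    - {"x": 0, "y": 0, "z": 0.1, "rx": 0.06, "ry": 0.045, "rz": 0, "hand": -1}
    - {"x": 0, "y": 0, "z": 0.15, "rx": 0.126, "ry": 0.094, "rz": 0, "hand": -1}
    - {"x": 0, "y": 0, "z": 0.17, "rx": 0.126, "ry": 0.094, "rz": 0, "hand": -1}
    - {"x": 0, "y": 0, "z": 0.17, "rx": 0.126, "ry": 0.094, "rz": 0, "hand": -1}

```text
clock: 6.88
eef_pos: [0.5907, 0.2974, 0.2005]
tool_rot: [3.141, -0.002, 0.644]
force: [-0.6, 1.1, -0.3]
grip_width: 0.011
grip_force: 34.3
```

Call:
apply_moves:
  rows:
    - {"x": 0, "y": -0.03, "z": 0, "rx": 0, "ry": 0, "rz": -0.05, "hand": -1}
    - {"x": -0.01, "y": -0.07, "z": 0, "rx": 0, "ry": 0, "rz": -0.12, "hand": -1}
    - {"x": -0.02, "y": -0.12, "z": 0, "rx": 0, "ry": 0, "rz": -0.2, "hand": -1}
    - {"x": -0.025, "y": -0.17, "z": 0, "rx": 0, "ry": 0, "rz": -0.3, "hand": -1}
    - {"x": -0.03, "y": -0.22, "z": 0, "rx": 0, "ry": 0, "rz": -0.4, "hand": -1}
    - {"x": -0.035, "y": -0.27, "z": 0, "rx": 0, "ry": 0, "rz": -0.5, "hand": -1}
    - {"x": -0.04, "y": -0.32, "z": 0, "rx": 0, "ry": 0, "rz": -0.6, "hand": -1}
    - {"x": -0.05, "y": -0.37, "z": 0, "rx": 0, "ry": 0, "rz": -0.7, "hand": -1}

```text
clock: 7.88
eef_pos: [0.5382, -0.0745, 0.1977]
tool_rot: [3.14, 0.004, -0.06]
force: [1.0, -0.7, -0.4]
grip_width: 0.0112
grip_force: 34.3
```

Call:
apply_moves:
  rows:
    - {"x": -0.01, "y": -0.05, "z": 0, "rx": 0, "ry": 0, "rz": -0.1, "hand": -1}
    - {"x": -0.02, "y": -0.1, "z": 0, "rx": 0, "ry": 0, "rz": -0.2, "hand": -1}
    - {"x": -0.03, "y": -0.15, "z": 0, "rx": 0, "ry": 0, "rz": -0.3, "hand": -1}
    - {"x": -0.035, "y": -0.2, "z": 0, "rx": 0, "ry": 0, "rz": -0.37, "hand": -1}
    - {"x": -0.04, "y": -0.24, "z": 0, "rx": 0, "ry": 0, "rz": -0.43, "hand": -1}
    - {"x": -0.045, "y": -0.269, "z": 0, "rx": 0, "ry": 0, "rz": -0.431, "hand": -1}
    - {"x": -0.045, "y": -0.269, "z": 0, "rx": 0, "ry": 0, "rz": -0.431, "hand": -1}
    - {"x": -0.045, "y": -0.269, "z": 0, "rx": 0, "ry": 0, "rz": -0.431, "hand": -1}

```text
clock: 8.88
eef_pos: [0.4944, -0.3404, 0.198]
tool_rot: [-3.141, 0.004, -0.487]
force: [-1.1, 0.2, 0.3]
grip_width: 0.0109
grip_force: 34.3
```

```bash
python3 - <<'E'
from h import *
d=grab('wrist','w6'); s=ctrl.get_state(); print(s['eef_pos'],s['tool_rot'],s['force'],s['grip_width'],s['grip_force'],s['joints'],s['clock'])
cv2.imwrite('pics/c6.png',np.clip(d['img']*1.3,0,255).astype(np.uint8))
E
```

```text
[ 0.49495985 -0.34007001  0.1982441 ] [-3.14072499  0.00330901 -0.48611434] [-0.59613486  0.39559501 -0.19276612] 0.01128214707108546 34.317036867141724 [-0.06289938  0.63791305  0.8880453   1.94766738 -0.64741388  0.87288138
 -0.88643452] 8.925
```

View pics/c6.png

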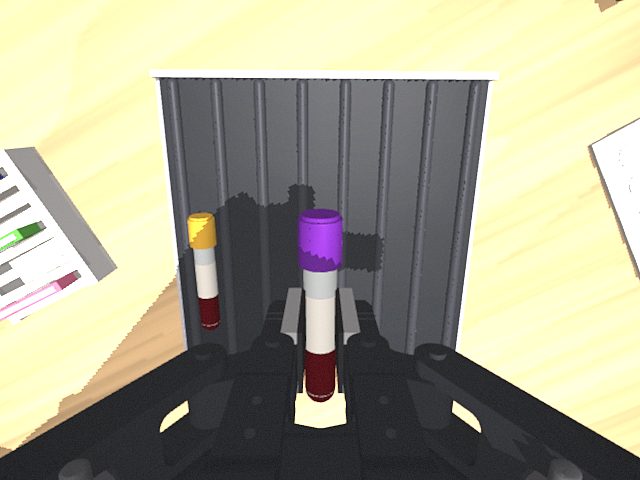

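The wrist view shows eight ridges at x≈174, 217, 260, 302, 345, 388, 430 and 472 near row 90. The rim corners are (155,74) and (496,75), the gold tube is at x≈205, and the middle channel (302–345) is free. The held tube is at x≈321.

```bash
python3 - <<'E'
from h import *
from scipy.signal import find_peaks
W,K,T=load('w6'); t,Kt,Tt=load('top0')
g=cv2.cvtColor(W,cv2.COLOR_BGR2GRAY).astype(float)
for n,a,b in [('L',(155,74),(489.8,190)),('R',(496,75),(587,240))]: print(n,two(ray(K,T,*a),ray(Kt,Tt,*b)))
for r0 in (95,125,155,175):
    p=cv2.GaussianBlur(g[r0-6:r0+7,165:485].mean(0)[None],(0,0),2.5)[0]
    pk,_=find_peaks(-p,prominence=2); pk2,_=find_peaks(p,prominence=2); print(r0,'dark',pk+165,'bright',pk2+165)
for p in [(155,74),(496,75)]: print(onz(K,T,*p,.093))
E
```

```text
L (array([ 0.63011682, -0.29996081,  0.08820302]), np.float64(0.0002179583853491588))
R (array([ 0.53413813, -0.4778857 ,  0.09377038]), np.float64(0.0009828162139548227))
95 dark [179 221 254 264 297 306 341 349 384 393 427 436 470] bright [172 216 247 259 290 302 330 346 360 389 404 433 443 476]
125 dark [182 224 255 265 298 307 340 349 382 391 424 434 466 477] bright [175 218 248 260 290 302 325 345 372 388 400 430 440 472]
155 dark [173 185 226 256 266 298 307 339 348 380 390 422 432 463 473] bright [178 220 250 261 290 303 325 344 358 386 398 427 438 469]
175 dark [174 187 227 256 267 298 307 339 348 379 389 420 460 471] bright [180 221 250 262 291 303 329 344 359 385 398 426 467]
[ 0.62867837 -0.30140486  0.093     ]
[ 0.53399014 -0.47873797  0.093     ]
```

```bash
python3 - <<'E'
from h import *
W,K,T=load('w6')
P={}
for r,a,b in [(95,301.5,345),(125,302.5,344.5),(155,302.5,343.5),(175,302.5,343.5)]:
    A,B=onz(K,T,a,r,.0935),onz(K,T,b,r,.0935); P[r]=(A+B)/2; print(r,A,B,np.linalg.norm(A-B),P[r])
q=np.array(list(P.values()))[:,:2]; c=q.mean(0); v=np.linalg.svd(q-c)[2][0]; v*=np.sign(v[0]); print('dir',v,np.arctan2(v[1],v[0]))
L=onz(K,T,155,74,.093); R_=onz(K,T,496,75,.093); e=(R_-L)[:2]; print('edge-normal yaw',np.arctan2(-e[0],e[1])%np.pi-np.pi, 'len',np.linalg.norm(e))
u=np.array([np.cos(-.487),np.sin(-.487)]); n=np.array([-u[1],u[0]])
s=ctrl.get_state()['eef_pos'][:2]
print('lat of channel rel TCP',(c-s)@n,'dist to far edge',(((L+R_)/2)[:2]-s)@u)
print('tube: ',[ (onz(K,T,x,y,.20)[:2]-s)@n for x,y in[(321,225),(320,385)]])
E
```

```text
95 [ 0.5779569  -0.37211734  0.0935    ] [ 0.56579215 -0.39505188  0.0935    ] 0.025961014957596104 [ 0.57187453 -0.38358461  0.0935    ]
125 [ 0.56258199 -0.36438551  0.0935    ] [ 0.55058538 -0.38700665  0.0935    ] 0.025605365253318003 [ 0.55658369 -0.37569608  0.0935    ]
155 [ 0.54682251 -0.35576296  0.0935    ] [ 0.53485542 -0.37833221  0.0935    ] 0.025545690836415728 [ 0.54083897 -0.36704759  0.0935    ]
175 [ 0.5359252  -0.34980067  0.0935    ] [ 0.52378106 -0.37270645  0.0935    ] 0.025925946252566126 [ 0.52985313 -0.36125356  0.0935    ]
dir [ 0.88231975 -0.47065046] -0.4900278517535834
edge-normal yaw -0.4904426203802652 len 0.20102957277952585
lat of channel rel TCP -0.002467344738240642 dist to far edge 0.09973208067530535
tube:  [np.float64(-0.0009472345119440374), np.float64(-0.0005339291112088553)]
```

Call:
apply_moves:
  rows:
    - {"x": -0.001, "y": -0.002, "z": -0.03, "rx": 0, "ry": 0, "rz": -0.004, "hand": -1}
    - {"x": -0.001, "y": -0.002, "z": -0.06, "rx": 0, "ry": 0, "rz": -0.004, "hand": -1}
    - {"x": -0.001, "y": -0.002, "z": -0.08, "rx": 0, "ry": 0, "rz": -0.004, "hand": -1}
    - {"x": -0.001, "y": -0.002, "z": -0.094, "rx": 0, "ry": 0, "rz": -0.004, "hand": -1}
    - {"x": -0.001, "y": -0.002, "z": -0.096, "rx": 0, "ry": 0, "rz": -0.004, "hand": -1}
    - {"x": -0.001, "y": -0.002, "z": -0.098, "rx": 0, "ry": 0, "rz": -0.004, "hand": -1}
    - {"x": -0.001, "y": -0.002, "z": -0.099, "rx": 0, "ry": 0, "rz": -0.004, "hand": -1}
    - {"x": -0.001, "y": -0.002, "z": -0.099, "rx": 0, "ry": 0, "rz": -0.004, "hand": -1}

```text
clock: 9.93
eef_pos: [0.4946, -0.3443, 0.1012]
tool_rot: [3.142, -0.001, -0.491]
force: [-0.4, -0.4, -0.3]
grip_width: 0.0111
grip_force: 34.3
```

Call:
apply_moves:
  rows:
    - {"x": 0, "y": 0, "z": -0.002, "rx": 0, "ry": 0, "rz": 0, "hand": -1}
    - {"x": 0, "y": 0, "z": -0.003, "rx": 0, "ry": 0, "rz": 0, "hand": -1}
    - {"x": 0, "y": 0, "z": -0.003, "rx": 0, "ry": 0, "rz": 0, "hand": -1}

```text
clock: 10.3
eef_pos: [0.4944, -0.344, 0.0976]
tool_rot: [-3.142, 0.0, -0.491]
force: [0.9, 0.2, -0.7]
grip_width: 0.0114
grip_force: 34.3
```

Call:
apply_moves:
  rows:
    - {"x": 0, "y": 0, "z": -0.001, "rx": 0, "ry": 0, "rz": 0, "hand": -1}
    - {"x": 0, "y": 0, "z": -0.001, "rx": 0, "ry": 0, "rz": 0, "hand": -1}

```text
clock: 10.55
eef_pos: [0.4944, -0.3441, 0.0966]
tool_rot: [3.142, 0.0, -0.491]
force: [-0.5, -0.0, 0.3]
grip_width: 0.0112
grip_force: 34.3
```

```bash
python3 - <<'E'
from h import *
d=grab('wrist','w7'); a=[ctrl.get_state() for _ in range(3)]; s=a[0]; print(s['eef_pos'],s['tool_rot'],s['force'],s['grip_width'])
u=np.array([np.cos(-.49),np.sin(-.49)]); n=np.array([-u[1],u[0]]); print('lat of channel', (np.array([.54979,-.3719])-s['eef_pos'][:2])@n)
E
```

```text
[ 0.49442266 -0.3440607   0.09668622] [-3.14157354e+00  1.26948117e-04 -4.91164745e-01] [ 0.80054422 -0.23155664 -0.64717717] 0.011084274759656308
lat of channel 0.0014937761934365225
```

Call:
apply_moves:
  rows:
    - {"x": 0.001, "y": 0.0015, "z": 0, "rx": 0, "ry": 0, "rz": 0, "hand": -1}
    - {"x": 0.001, "y": 0.0015, "z": -0.001, "rx": 0, "ry": 0, "rz": 0, "hand": -1}
    - {"x": 0.001, "y": 0.0015, "z": -0.001, "rx": 0, "ry": 0, "rz": 0, "hand": -1}

```text
clock: 10.98
eef_pos: [0.4954, -0.3425, 0.0956]
tool_rot: [-3.142, 0.0, -0.491]
force: [0.2, 0.5, 0.5]
grip_width: 0.0113
grip_force: 34.3
```

Call:
apply_moves:
  rows:
    - {"x": 0, "y": 0, "z": -0.001, "rx": 0, "ry": 0, "rz": 0, "hand": -1}
    - {"x": 0, "y": 0, "z": -0.001, "rx": 0, "ry": 0, "rz": 0, "hand": -1}

```text
clock: 11.22
eef_pos: [0.4955, -0.3427, 0.0949]
tool_rot: [-3.141, -0.0, -0.491]
force: [-0.0, 0.4, 1.9]
grip_width: 0.0111
grip_force: 34.5
```

Call:
apply_moves:
  rows:
    - {"x": 0, "y": 0, "z": -0.0007, "rx": 0, "ry": 0, "rz": 0, "hand": -1}
    - {"x": 0, "y": 0, "z": -0.0007, "rx": 0, "ry": 0, "rz": 0, "hand": -1}

```text
clock: 11.48
eef_pos: [0.4955, -0.3427, 0.0948]
tool_rot: [-3.141, -0.0, -0.491]
force: [-1.7, 1.4, 6.8]
grip_width: 0.0115
grip_force: 35.0
```

The tube is down: 6.8 N at the expected height. Next I'll open gently and rise.

Call:
apply_moves:
  rows:
    - {"x": 0, "y": 0, "z": 0.0005, "rx": 0, "ry": 0, "rz": 0, "hand": -0.7}
    - {"x": 0, "y": 0, "z": 0.0005, "rx": 0, "ry": 0, "rz": 0, "hand": -0.6}
    - {"x": 0, "y": 0, "z": 0.0005, "rx": 0, "ry": 0, "rz": 0, "hand": -0.5}
    - {"x": 0, "y": 0, "z": 0.0005, "rx": 0, "ry": 0, "rz": 0, "hand": -0.45}
    - {"x": 0, "y": 0, "z": 0.0005, "rx": 0, "ry": 0, "rz": 0, "hand": -0.45}

```text
clock: 12.1
eef_pos: [0.4954, -0.3425, 0.0944]
tool_rot: [3.142, 0.0, -0.491]
force: [-0.0, -0.1, -0.0]
grip_width: 0.0234
grip_force: 0.0
```

Call:
apply_moves:
  rows:
    - {"x": 0, "y": 0, "z": 0.01, "rx": 0, "ry": 0, "rz": 0, "hand": -0.45}
    - {"x": 0, "y": 0, "z": 0.03, "rx": 0, "ry": 0, "rz": 0, "hand": -0.45}
    - {"x": 0, "y": 0, "z": 0.07, "rx": 0, "ry": 0, "rz": 0, "hand": -0.3}
    - {"x": 0, "y": 0, "z": 0.1, "rx": 0, "ry": 0, "rz": 0, "hand": -0.3}
    - {"x": 0, "y": 0, "z": 0.1, "rx": 0, "ry": 0, "rz": 0, "hand": -0.3}

```text
clock: 12.72
eef_pos: [0.4967, -0.3444, 0.1983]
tool_rot: [3.141, -0.007, -0.492]
force: [0.1, 0.2, 0.6]
grip_width: 0.0297
grip_force: 0.0
```

```bash
python3 - <<'E'
from h import *
d=grab('wrist','w8'); s=ctrl.get_state(); print(s['eef_pos'],s['clock'])
K=np.array([d['fx'],d['fy'],d['cx'],d['cy']]);T=d['world_from_camera']
h=cv2.cvtColor(d['img'],cv2.COLOR_BGR2HSV).astype(int); m=(h[...,0]>122)&(h[...,0]<150)&(h[...,1]>90)
ys,xs=np.where(m); print('cap px',xs.mean(),ys.mean(),m.sum()); 
w=cv2.inRange(d['img'],(110,110,110),(255,255,255)); roi=np.zeros_like(w); roi[int(ys.max()):int(ys.max())+90,300:345]=255
yy,xx=np.where((w&roi)>0); print('label',xx.mean(),yy.mean(),len(xx))
C=onz(K,T,xs.mean(),ys.mean(),.0988);L=onz(K,T,xx.mean(),yy.mean(),.0975); print(C,L,np.arctan2(*(C-L)[[1,0]]))
n=np.array([np.sin(.49),np.cos(.49)]); print('lat from channel',[(p[:2]-[.54979,-.3719])@n for p in(C,L)])
E
```

```text
[ 0.49609329 -0.34318986  0.1965952 ] 12.775
cap px 317.48168103448273 197.51724137931035 928
label nan nan 0
[ 0.52263842 -0.35657673  0.0988    ] [nan nan nan] nan
lat from channel [np.float64(0.0007419852297476694), np.float64(nan)]<stdin>:7: RuntimeWarning: Mean of empty slice.
  ret = ret.dtype.type(ret / rcount)
<stdin>:8: RuntimeWarning: Mean of empty slice.
```

Call:
apply_moves:
  rows:
    - {"x": 0.01, "y": 0.02, "z": 0, "rx": 0, "ry": 0, "rz": 0.17, "hand": -0.3}
    - {"x": 0.03, "y": 0.05, "z": 0, "rx": 0, "ry": 0, "rz": 0.34, "hand": -0.3}
    - {"x": 0.05, "y": 0.08, "z": 0, "rx": 0, "ry": 0, "rz": 0.51, "hand": -0.3}
    - {"x": 0.07, "y": 0.11, "z": 0, "rx": 0, "ry": 0, "rz": 0.68, "hand": -0.3}
    - {"x": 0.09, "y": 0.14, "z": 0, "rx": 0, "ry": 0, "rz": 0.85, "hand": -0.3}
    - {"x": 0.11, "y": 0.17, "z": 0, "rx": 0, "ry": 0, "rz": 1.02, "hand": -0.3}
    - {"x": 0.12, "y": 0.2, "z": 0, "rx": 0, "ry": 0, "rz": 1.19, "hand": -0.3}
    - {"x": 0.13, "y": 0.22, "z": 0, "rx": 0, "ry": 0, "rz": 1.36, "hand": -0.3}

```text
clock: 13.78
eef_pos: [0.6251, -0.1201, 0.1935]
tool_rot: [-3.139, 0.001, 0.876]
force: [0.6, -0.7, -0.1]
grip_width: 0.0294
grip_force: 0.0
```

Call:
apply_moves:
  rows:
    - {"x": 0.005, "y": 0.0, "z": 0, "rx": 0, "ry": 0, "rz": 0.17, "hand": -0.3}
    - {"x": 0.01, "y": 0.01, "z": 0, "rx": 0, "ry": 0, "rz": 0.34, "hand": -0.3}
    - {"x": 0.017, "y": 0.02, "z": 0, "rx": 0, "ry": 0, "rz": 0.51, "hand": -0.3}
    - {"x": 0.017, "y": 0.022, "z": 0, "rx": 0, "ry": 0, "rz": 0.68, "hand": -0.3}
    - {"x": 0.017, "y": 0.022, "z": 0, "rx": 0, "ry": 0, "rz": 0.7, "hand": -0.3}
    - {"x": 0.017, "y": 0.022, "z": 0, "rx": 0, "ry": 0, "rz": 0.7, "hand": -0.3}

```text
clock: 14.52
eef_pos: [0.6418, -0.101, 0.1941]
tool_rot: [-3.14, 0.0, 1.566]
force: [0.5, 0.5, 0.3]
grip_width: 0.0299
grip_force: 0.0
```

```bash
python3 - <<'E'
from h import *
d=grab('wrist','w9'); s=ctrl.get_state(); print(s['eef_pos'],s['tool_rot'],s['clock'],s['joints'])
t=grab('top','top9')
def blue(im,sel):
    h=cv2.cvtColor(im,cv2.COLOR_BGR2HSV).astype(int); m=(h[...,0]>106)&(h[...,0]<124)&(h[...,1]>100)&(h[...,2]>50)
    n,l,st,c=cv2.connectedComponentsWithStats(m.astype(np.uint8)); print([(c[i].round(1).tolist(),st[i].tolist()) for i in range(1,n) if st[i,4]>40])
blue(d['img'],0)
a=cv2.resize(t['img'][165:345,90:600],(640,226))
cv2.imwrite('pics/c9.png',np.clip(np.vstack([d['img'][:370],a])*1.3,0,255).astype(np.uint8))
E
```

```text
[ 0.64196655 -0.10095776  0.19416248] [-3.14067438e+00  2.42369076e-04  1.56633658e+00] 14.575 [-0.13744532  0.55740973  0.32614369  1.82664097 -0.23874995  0.79683228
  0.30626781]
[([614.6, 118.1], [592, 50, 47, 145, 4913]), ([320.6, 218.0], [315, 175, 12, 94, 454]), ([596.6, 413.8], [573, 398, 44, 37, 789])]
```

View pics/c9.png

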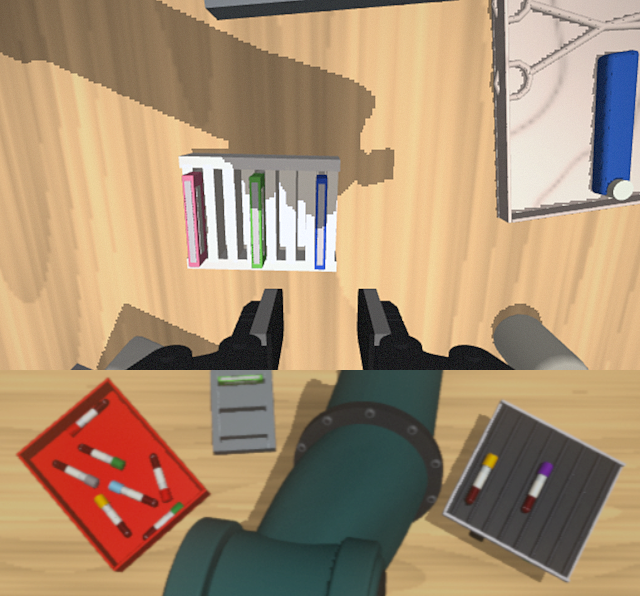

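The upper panel shows the blue card at x≈315–326, rows 175–268, with the pink and green cards to its left at x≈193 and 257. The lower panel shows the purple tube lying along a groove beside the gold one, with all seven other tubes in the bin. Now I'll measure the card, descend part-way and measure again for height.

```bash
cat >> h.py <<'E'
def card(f):
    W,K,T=load(f); h=cv2.cvtColor(W,cv2.COLOR_BGR2HSV).astype(int)
    m=((h[...,0]>106)&(h[...,0]<126)&(h[...,1]>90)&(h[...,2]>40)).astype(np.uint8); m[:,:270]=0; m[:,370:]=0; m[330:]=0
    m=cv2.morphologyEx(m,cv2.MORPH_CLOSE,np.ones((3,13),np.uint8))
    n,l,st,c=cv2.connectedComponentsWithStats(m); i=1+np.argmax(st[1:,4]); x,y,w,hh=st[i,:4]
    rows=np.arange(y+hh//5,y+hh-3); cx=[np.where(l[r]==i)[0].mean() for r in rows]; wd=np.median([(l[r]==i).sum() for r in rows])
    p=np.polyfit(rows,cx,1); return K,T,p,y,y+hh,wd
E
python3 - <<'E'
from h import *
K,T,p,a,b,w=card('w9'); print(p,a,b,w)
for z in(.055,.059,.063):
    B=onz(K,T,np.polyval(p,b),b,z); A=onz(K,T,np.polyval(p,a),a,z if 0 else z); A2=onz(K,T,np.polyval(p,a),a,.037)
    print(z,'-y end',B,'+y end(top)',A,'(block foot)',A2,'len',np.linalg.norm(A-B),np.linalg.norm((A2-B)[:2]),'yaw',np.arctan2(*(A-B)[[1,0]]), 'wid',w/K[0]*(T[2,3]-z))
E
```

```text
[-2.57466370e-02  3.26175151e+02] 175 270 11.0
0.055 -y end [ 0.64210431 -0.1393929   0.055     ] +y end(top) [ 0.64428036 -0.06602451  0.055     ] (block foot) [ 0.64432663 -0.06840443  0.037     ] len 0.07340064940705182 0.07102324315704159 yaw 1.5411458356648238 wid 0.007967304375143461
0.059 -y end [ 0.64212497 -0.13782098  0.059     ] +y end(top) [ 0.64427008 -0.06549564  0.059     ] (block foot) [ 0.64432663 -0.06840443  0.037     ] len 0.07235713786417232 0.06945144844869794 yaw 1.541145835664825 wid 0.00785403597563666
0.063 -y end [ 0.64214562 -0.13624905  0.063     ] +y end(top) [ 0.64425979 -0.06496677  0.063     ] (block foot) [ 0.64432663 -0.06840443  0.037     ] len 0.0713136263212928 0.06787966601298981 yaw 1.541145835664825 wid 0.007740767576129857
```

Call:
apply_moves:
  rows:
    - {"x": 0, "y": 0, "z": -0.03, "rx": 0, "ry": 0, "rz": 0, "hand": -0.3}
    - {"x": 0, "y": 0, "z": -0.06, "rx": 0, "ry": 0, "rz": 0, "hand": -0.3}
    - {"x": 0, "y": 0, "z": -0.08, "rx": 0, "ry": 0, "rz": 0, "hand": -0.3}
    - {"x": 0, "y": 0, "z": -0.08, "rx": 0, "ry": 0, "rz": 0, "hand": -0.3}
    - {"x": 0, "y": 0, "z": -0.08, "rx": 0, "ry": 0, "rz": 0, "hand": -0.3}

```text
clock: 15.25
eef_pos: [0.6432, -0.1009, 0.1153]
tool_rot: [3.14, 0.001, 1.568]
force: [-0.0, -0.4, -0.3]
grip_width: 0.0299
grip_force: 0.0
```

```bash
python3 - <<'E'
from h import *
grab('wrist','w10'); s=ctrl.get_state(); print(s['eef_pos'],s['tool_rot'])
K,T,p,a,b,w=card('w10'); print(p,a,b,w)
K0,T0,p0,a0,b0,w0=card('w9')
f=lambda K,T,p,b:ray(K,T,np.polyval(p,b),b)
print('low end 3D',two(f(K,T,p,b),f(K0,T0,p0,b0)),'foot/top end 3D',two(f(K,T,p,a),f(K0,T0,p0,a0)))
B=onz(K,T,np.polyval(p,b),b,.059);A=onz(K,T,np.polyval(p,a),a,.037); print(B,A,np.arctan2(*(A-B)[[1,0]]))
print('mid top', onz(K,T,np.polyval(p,(a+b)/2),(a+b)/2,.059))
E
```

```text
[ 0.64343381 -0.1009313   0.11569959] [3.13935648e+00 4.67123679e-04 1.56847939e+00]
[-2.46444032e-02  3.24029551e+02] 193 320 15.0
low end 3D (array([ 0.6421445 , -0.13892655,  0.05619027]), np.float64(6.813889940874715e-05)) foot/top end 3D (array([ 0.64427259, -0.06873572,  0.03446137]), np.float64(0.0001214423884881288))
[ 0.64220922 -0.13739088  0.059     ] [ 0.64421391 -0.06827638  0.037     ] 1.5417991953934957
mid top [ 0.6432698  -0.09905228  0.059     ]
```

Call:
apply_moves:
  force: 30
  rows:
    - {"x": 0, "y": -0.002, "z": -0.03, "rx": 0, "ry": 0, "rz": -0.027, "hand": -0.3}
    - {"x": 0, "y": -0.002, "z": -0.055, "rx": 0, "ry": 0, "rz": -0.027, "hand": -0.3}
    - {"x": 0, "y": -0.002, "z": -0.07, "rx": 0, "ry": 0, "rz": -0.027, "hand": -0.3}
    - {"x": 0, "y": -0.002, "z": -0.0755, "rx": 0, "ry": 0, "rz": -0.027, "hand": -0.3}
    - {"x": 0, "y": -0.002, "z": -0.0755, "rx": 0, "ry": 0, "rz": -0.027, "hand": -0.3}
    - {"x": 0, "y": -0.002, "z": -0.0755, "rx": 0, "ry": 0, "rz": -0.027, "hand": -0.3}

```text
clock: 16.05
eef_pos: [0.6432, -0.1027, 0.04]
tool_rot: [3.14, 0.0, 1.542]
force: [0.2, 0.1, 0.5]
grip_width: 0.03
grip_force: 0.0
```

Call:
apply_moves:
  force: 30
  rows:
    - {"x": 0, "y": 0, "z": 0, "rx": 0, "ry": 0, "rz": 0, "hand": -0.5}
    - {"x": 0, "y": 0, "z": 0, "rx": 0, "ry": 0, "rz": 0, "hand": -0.7}
    - {"x": 0, "y": 0, "z": 0, "rx": 0, "ry": 0, "rz": 0, "hand": -0.85}
    - {"x": 0, "y": 0, "z": 0, "rx": 0, "ry": 0, "rz": 0, "hand": -1}
    - {"x": 0, "y": 0, "z": 0, "rx": 0, "ry": 0, "rz": 0, "hand": -1}
    - {"x": 0, "y": 0, "z": 0, "rx": 0, "ry": 0, "rz": 0, "hand": -1}
    - {"x": 0, "y": 0, "z": 0, "rx": 0, "ry": 0, "rz": 0, "hand": -1}

```text
clock: 16.92
eef_pos: [0.6427, -0.1026, 0.0394]
tool_rot: [3.141, -0.0, 1.542]
force: [-0.0, -0.0, 5.5]
grip_width: 0.0079
grip_force: 30.9
```

Call:
apply_moves:
  rows:
    - {"x": 0, "y": 0, "z": 0.008, "rx": 0, "ry": 0, "rz": 0, "hand": -1}
    - {"x": 0, "y": 0, "z": 0.02, "rx": 0, "ry": 0, "rz": 0, "hand": -1}
    - {"x": 0, "y": 0, "z": 0.035, "rx": 0, "ry": 0, "rz": 0, "hand": -1}
    - {"x": 0, "y": 0, "z": 0.055, "rx": 0, "ry": 0, "rz": 0, "hand": -1}
    - {"x": 0, "y": 0, "z": 0.08, "rx": 0, "ry": 0, "rz": 0, "hand": -1}
    - {"x": 0, "y": 0, "z": 0.11, "rx": 0, "ry": 0, "rz": 0, "hand": -1}
    - {"x": 0, "y": 0, "z": 0.14, "rx": 0, "ry": 0, "rz": 0, "hand": -1}
    - {"x": 0, "y": 0, "z": 0.14, "rx": 0, "ry": 0, "rz": 0, "hand": -1}

```text
clock: 17.92
eef_pos: [0.6446, -0.1033, 0.1829]
tool_rot: [3.135, 0.001, 1.542]
force: [-0.1, 0.6, -0.0]
grip_width: 0.0077
grip_force: 30.2
```

```bash
python3 - <<'E'
from h import *
grab('wrist','w11'); s=ctrl.get_state(); print(s['eef_pos'],s['tool_rot'],s['grip_width'],s['grip_force'],s['force'])
K,T,p,a,b,w=card('w11'); print(p,a,b,w)
# card top in tool frame: guess z=TCP+.019
for z in(.019,.02): 
    B=onz(K,T,np.polyval(p,b),b,s['eef_pos'][2]+z);A=onz(K,T,np.polyval(p,a),a,s['eef_pos'][2]-.003); print(B-s['eef_pos'],A-s['eef_pos'],np.arctan2(*(A-B)[[1,0]]))
# rack slots from top0
t,Kt,Tt=load('top0'); g=cv2.cvtColor(t,cv2.COLOR_BGR2GRAY)
r=g[185:230,255:315]
m=(cv2.GaussianBlur(r,(3,3),0)<45).astype(np.uint8); n,l,st,c=cv2.connectedComponentsWithStats(m)
print([(st[i].tolist(),(c[i]+[255,185]).tolist()) for i in range(1,n) if st[i,4]>20], r.min(),np.median(r))
E
```

```text
[ 0.64328987 -0.10274987  0.18106923] [3.13815194e+00 1.19637793e-04 1.54180562e+00] 0.007964482643519387 30.217970609664917 [ 0.14133816 -0.41098844 -0.24447365]
[1.85536783e-02 3.14703379e+02] 223 330 10.0
[ 0.00269832 -0.00080616  0.019     ] [ 0.00311335  0.03347883 -0.003     ] 1.5586916392291927
[ 0.00270598 -0.00022649  0.02      ] [ 0.00311335  0.03347883 -0.003     ] 1.5587107100419921
[([11, 10, 35, 3, 59], [281.5762711864407, 195.88135593220338]), ([11, 32, 36, 3, 37], [283.18918918918916, 217.8918918918919]), ([34, 43, 19, 2, 25], [299.56, 228.76])] 34 77.0
```

Call:
apply_moves:
  rows:
    - {"x": -0.005, "y": 0.02, "z": 0, "rx": 0, "ry": 0, "rz": 0.02, "hand": -1}
    - {"x": -0.015, "y": 0.05, "z": 0, "rx": 0, "ry": 0, "rz": 0.05, "hand": -1}
    - {"x": -0.03, "y": 0.09, "z": 0, "rx": 0, "ry": 0, "rz": 0.089, "hand": -1}
    - {"x": -0.04, "y": 0.12, "z": 0, "rx": 0, "ry": 0, "rz": 0.089, "hand": -1}
    - {"x": -0.043, "y": 0.133, "z": 0, "rx": 0, "ry": 0, "rz": 0.089, "hand": -1}
    - {"x": -0.043, "y": 0.133, "z": 0, "rx": 0, "ry": 0, "rz": 0.089, "hand": -1}
    - {"x": -0.043, "y": 0.133, "z": 0, "rx": 0, "ry": 0, "rz": 0.089, "hand": -1}

```text
clock: 18.85
eef_pos: [0.5998, 0.0288, 0.179]
tool_rot: [3.141, 0.001, 1.629]
force: [-1.4, 0.2, -0.2]
grip_width: 0.0077
grip_force: 30.2
```

```bash
cat > rack.py <<'E'
from h import *
import sys
def slots(f):
    W,K,T=load(f); g=cv2.cvtColor(W,cv2.COLOR_BGR2GRAY)
    # rack crop: predicted slot area
    pts=np.array([proj(K,T,[x,y,.034]) for x in(.555,.65) for y in(.05,.15)]); x0,y0=np.maximum(pts.min(0).astype(int),0); x1,y1=np.minimum(pts.max(0).astype(int),[640,480])
    r=g[y0:y1,x0:x1]; med=np.median(r); m=(r<med*.62).astype(np.uint8)
    n,l,st,c=cv2.connectedComponentsWithStats(m); out=[]
    for i in range(1,n):
        if st[i,4]>200: 
            cn=cv2.findContours((l==i).astype(np.uint8),0,2)[0][0]; R=cv2.minAreaRect(cn); out.append((np.array(R[0])+[x0,y0],R[1],cv2.boxPoints(R)+[x0,y0],st[i,4]))
    print((x0,y0,x1,y1),'med',med); return K,T,out
E
python3 - <<'E'
from rack import *
grab('wrist','w12'); s=ctrl.get_state(); print(s['eef_pos'],s['tool_rot'],s['clock'])
K,T,o=slots('w12')
for c,wh,bx,ar in o:
    P=np.array([onz(K,T,*q,.034) for q in bx]); print(np.round(c,1),np.round(wh,1),ar,'world',onz(K,T,*c,.034)[:2].round(4)); print(P[:,:2].round(4).tolist())
E
```

```text
[0.59983333 0.02847805 0.17902178] [3.14128704e+00 1.24372944e-03 1.62835023e+00] 18.9
(np.int64(259), np.int64(40), np.int64(402), np.int64(195)) med 74.0
[361.5 120.5] [109.  11.] 299 world [0.6261 0.1028]
[[0.6192, 0.138], [0.6267, 0.1385], [0.6336, 0.0647], [0.6255, 0.0642]]
```

```bash
python3 - <<'E'
from h import *
W,K,T=load('w12'); g=cv2.cvtColor(W,cv2.COLOR_BGR2GRAY)
print('cols',list(range(262,402,4)))
for r in (65,72,80,100,120,140,160,170,178,186): print(r,g[r-1:r+2,262:402].mean(0)[::4].astype(int).tolist())
for x in(.58,.626): print(proj(K,T,[x,.1,.034]))
E
```

```text
cols [262, 266, 270, 274, 278, 282, 286, 290, 294, 298, 302, 306, 310, 314, 318, 322, 326, 330, 334, 338, 342, 346, 350, 354, 358, 362, 366, 370, 374, 378, 382, 386, 390, 394, 398]
65 [97, 86, 74, 72, 73, 75, 75, 65, 69, 71, 102, 101, 109, 120, 140, 136, 126, 125, 127, 137, 139, 130, 126, 123, 82, 75, 70, 130, 139, 139, 134, 130, 134, 128, 131]
72 [96, 92, 74, 72, 73, 74, 76, 57, 71, 72, 75, 73, 74, 75, 74, 73, 73, 72, 72, 71, 67, 127, 129, 128, 126, 132, 38, 126, 125, 124, 123, 122, 122, 122, 121]
80 [98, 98, 74, 74, 73, 74, 74, 52, 74, 74, 73, 73, 72, 73, 73, 73, 73, 74, 71, 76, 73, 73, 74, 74, 74, 75, 38, 121, 125, 124, 124, 125, 122, 123, 123]
100 [99, 101, 73, 72, 72, 73, 74, 38, 75, 73, 73, 75, 72, 75, 72, 73, 74, 73, 73, 73, 74, 72, 73, 72, 73, 71, 40, 74, 73, 72, 71, 120, 125, 125, 124]
120 [100, 98, 70, 72, 72, 72, 73, 40, 72, 73, 73, 72, 73, 74, 71, 73, 72, 73, 73, 73, 71, 72, 74, 73, 72, 66, 50, 73, 64, 128, 125, 128, 126, 126, 126]
140 [100, 98, 78, 72, 73, 71, 71, 49, 72, 71, 72, 72, 71, 73, 75, 71, 71, 72, 72, 72, 73, 72, 70, 72, 72, 57, 59, 71, 131, 128, 128, 127, 126, 127, 126]
160 [102, 98, 96, 72, 72, 72, 71, 62, 72, 71, 70, 71, 72, 71, 72, 71, 71, 71, 71, 71, 72, 71, 72, 72, 70, 53, 65, 135, 130, 131, 129, 127, 127, 122, 128]
170 [102, 98, 107, 72, 71, 70, 70, 65, 69, 71, 73, 71, 72, 72, 72, 70, 70, 71, 71, 70, 71, 72, 70, 70, 69, 48, 66, 70, 70, 71, 69, 72, 70, 70, 70]
178 [102, 99, 112, 70, 72, 71, 70, 71, 68, 69, 68, 71, 69, 71, 71, 72, 71, 71, 71, 70, 71, 71, 69, 69, 70, 69, 73, 70, 69, 70, 69, 68, 70, 70, 72]
186 [98, 96, 109, 70, 71, 70, 71, 70, 71, 69, 70, 71, 71, 69, 71, 71, 70, 71, 71, 71, 70, 71, 70, 70, 70, 70, 71, 70, 70, 70, 70, 71, 69, 70, 70]
(np.float64(296.2424506880928), np.float64(120.65394921044951))
(np.float64(360.982816211352), np.float64(124.56583420069882))
```

```bash
python3 - <<'E'
from h import *
W,K,T=load('w12'); g=cv2.cvtColor(W,cv2.COLOR_BGR2GRAY)
for r in (70,90,110,130,150,165): print(r,g[r-2:r+3,281:301].mean(0).astype(int).tolist(),g[r-2:r+3,354:376].mean(0).astype(int).tolist())
print('mid col rows 50-80',g[50:80,289:293].mean(1).astype(int).tolist(),'rows160-185',g[160:186,286:290].mean(1).astype(int).tolist())
print('slot1 rows 55-80',g[55:80,365:369].mean(1).astype(int).tolist(),'rows160-185',g[160:186,361:365].mean(1).astype(int).tolist())
E
```

```text
70 [73, 74, 74, 72, 73, 77, 65, 46, 39, 48, 55, 55, 54, 53, 55, 55, 56, 55, 53, 59] [118, 98, 89, 91, 91, 90, 90, 91, 93, 82, 56, 40, 37, 48, 109, 130, 125, 124, 124, 124, 124, 124]
90 [73, 72, 72, 73, 73, 74, 76, 58, 38, 44, 66, 75, 73, 73, 73, 74, 73, 73, 72, 73] [74, 73, 73, 72, 73, 73, 73, 73, 77, 58, 39, 42, 41, 57, 72, 74, 72, 72, 72, 72, 73, 73]
110 [72, 72, 73, 73, 72, 73, 74, 68, 52, 38, 52, 68, 74, 72, 71, 72, 73, 72, 73, 73] [72, 73, 72, 73, 72, 73, 73, 73, 71, 53, 41, 41, 42, 66, 74, 73, 74, 71, 72, 72, 72, 73]
130 [72, 71, 71, 71, 72, 72, 73, 74, 61, 43, 38, 63, 73, 73, 71, 72, 72, 72, 71, 72] [72, 71, 73, 72, 71, 72, 72, 73, 61, 44, 42, 41, 55, 71, 73, 72, 72, 71, 71, 66, 108, 132]
150 [72, 72, 71, 71, 70, 71, 71, 72, 74, 56, 38, 49, 67, 73, 71, 71, 71, 71, 71, 71] [71, 71, 72, 71, 71, 73, 72, 71, 53, 39, 42, 41, 63, 73, 69, 68, 115, 133, 130, 130, 130, 129]
165 [71, 71, 70, 72, 71, 71, 73, 72, 73, 63, 47, 39, 62, 74, 71, 72, 70, 72, 71, 71] [71, 72, 70, 70, 72, 71, 73, 65, 48, 41, 41, 51, 67, 72, 69, 75, 78, 78, 76, 72, 103, 120]
mid col rows 50-80 [123, 123, 122, 124, 124, 124, 124, 124, 124, 124, 128, 107, 67, 72, 75, 69, 50, 40, 42, 41, 44, 58, 62, 61, 61, 59, 56, 59, 58, 58] rows160-185 [73, 71, 71, 72, 72, 72, 72, 73, 72, 71, 72, 69, 70, 71, 71, 70, 70, 72, 69, 70, 69, 71, 71, 70, 69, 70]
slot1 rows 55-80 [123, 122, 123, 123, 124, 123, 124, 124, 127, 116, 82, 57, 62, 61, 59, 57, 58, 58, 58, 60, 58, 61, 67, 63, 56] rows160-185 [52, 49, 48, 49, 49, 48, 50, 48, 50, 48, 48, 48, 46, 46, 47, 48, 56, 70, 72, 71, 70, 71, 71, 70, 69, 70]
```

```bash
python3 - <<'E'
from h import *
W,K,T=load('w12'); g=cv2.cvtColor(W,cv2.COLOR_BGR2GRAY)
z=.034
A=np.array([onz(K,T,c,r,z)[:2] for r,c in[(90,288.),(110,288.75),(130,289.3),(150,290),(165,290.4)]])
B=np.array([onz(K,T,c,r,z)[:2] for r,c in[(90,367.),(110,366.6),(130,366.1),(150,365.7),(165,365.3)]])
pa=np.polyfit(A[:,1],A[:,0],1); pb=np.polyfit(B[:,1],B[:,0],1); print('slopes',pa[0],pb[0])
yaw=-np.arctan((pa[0]+pb[0])/2); print('yaw',yaw)
y=.1; xa,xb=np.polyval(pa,y),np.polyval(pb,y); print('edges at y=.1',xa,xb,'sep perp',(xb-xa)*np.cos(yaw),'expect .055')
print('s0 bottom rows', g[160:186,290:293].mean(1).astype(int).tolist())
print('ends: s0 +y',onz(K,T,289,65.7,z),'s1 -y',onz(K,T,363,176.3,z),'s0 -y?',onz(K,T,291,173,z))
# height check: same edges seen from the top camera (far +x walls): predicted band
t,Kt,Tt=load('top0')
for x in(xa+.009,xb): print('top px of +x edge',proj(Kt,Tt,[x,.1,.034]))
u,v=[int(q) for q in proj(Kt,Tt,[xb,.1,.034])]; gt=cv2.cvtColor(t,cv2.COLOR_BGR2GRAY); print('top col profile',u,list(zip(range(188,224),gt[188:224,u-6:u+7].mean(1).astype(int).tolist())))
E
```

```text
slopes -0.06841738818821563 -0.06865260709717877
yaw 0.06842799502898209
edges at y=.1 0.5748771841008803 0.6297417779964394 sep perp 0.054736195281605865 expect .055
s0 bottom rows [46, 49, 49, 48, 50, 51, 51, 50, 50, 50, 52, 51, 53, 54, 54, 56, 55, 64, 72, 71, 70, 71, 70, 71, 69, 70]
ends: s0 +y [0.57362319 0.13557055 0.034     ] s1 -y [0.63071242 0.0635799  0.034     ] s0 -y? [0.57764049 0.06292971 0.034     ]
top px of +x edge (np.float64(283.2089815517654), np.float64(216.7122087181174))
top px of +x edge (np.float64(283.77183693954913), np.float64(194.42178819684378))
top col profile 283 [(188, 75), (189, 75), (190, 75), (191, 76), (192, 75), (193, 75), (194, 61), (195, 39), (196, 35), (197, 43), (198, 71), (199, 76), (200, 76), (201, 76), (202, 76), (203, 76), (204, 76), (205, 77), (206, 77), (207, 77), (208, 76), (209, 77), (210, 77), (211, 77), (212, 77), (213, 77), (214, 77), (215, 76), (216, 71), (217, 45), (218, 37), (219, 47), (220, 74), (221, 77), (222, 77), (223, 77)]
```

Call:
apply_moves:
  rows:
    - {"x": -0.01, "y": 0.03, "z": 0, "rx": 0, "ry": 0, "rz": 0.01, "hand": -1}
    - {"x": -0.0203, "y": 0.06, "z": 0, "rx": 0, "ry": 0, "rz": 0.01, "hand": -1}
    - {"x": -0.0203, "y": 0.07, "z": -0.03, "rx": 0, "ry": 0, "rz": 0.01, "hand": -1}
    - {"x": -0.0203, "y": 0.07, "z": -0.06, "rx": 0, "ry": 0, "rz": 0.01, "hand": -1}
    - {"x": -0.0203, "y": 0.07, "z": -0.085, "rx": 0, "ry": 0, "rz": 0.01, "hand": -1}
    - {"x": -0.0203, "y": 0.07, "z": -0.094, "rx": 0, "ry": 0, "rz": 0.01, "hand": -1}
    - {"x": -0.0203, "y": 0.07, "z": -0.094, "rx": 0, "ry": 0, "rz": 0.01, "hand": -1}
    - {"x": -0.0203, "y": 0.07, "z": -0.094, "rx": 0, "ry": 0, "rz": 0.01, "hand": -1}

```text
clock: 19.9
eef_pos: [0.5801, 0.1, 0.086]
tool_rot: [3.14, -0.0, 1.64]
force: [-0.4, -0.4, 0.1]
grip_width: 0.0082
grip_force: 30.2
```

```bash
python3 - <<'E'
from h import *
grab('wrist','w13'); s=ctrl.get_state(); print(s['eef_pos'],s['tool_rot'],s['force'],s['clock'])
W,K,T=load('w13'); g=cv2.cvtColor(W,cv2.COLOR_BGR2GRAY)
# pad centre line vs card block: +y end of held card
h=cv2.cvtColor(W,cv2.COLOR_BGR2HSV).astype(int)
m=(h[...,0]>104)&(h[...,0]<128)&(h[...,1]>70); m[:,:280]=0;m[:,360:]=0
for r in range(215,260,5):
    x=np.where(m[r])[0]; print(r,(x.min(),x.max(),len(x)) if len(x) else None,end=' ')
E
```

```text
[0.58011563 0.10021711 0.08611578] [ 3.13941385e+00 -1.81711037e-04  1.64029874e+00] [0.10270581 0.49511949 0.70856266] 19.95
215 None 220 None 225 (np.int64(309), np.int64(330), 22) 230 (np.int64(308), np.int64(331), 24) 235 (np.int64(308), np.int64(331), 24) 240 (np.int64(307), np.int64(332), 26) 245 (np.int64(307), np.int64(332), 26) 250 (np.int64(307), np.int64(332), 25) 255 (np.int64(308), np.int64(332), 11)
```

Call:
apply_moves:
  rows:
    - {"x": -0.0005, "y": -0.0018, "z": 0, "rx": 0, "ry": 0, "rz": 0, "hand": -1}
    - {"x": -0.0005, "y": -0.0018, "z": -0.01, "rx": 0, "ry": 0, "rz": 0, "hand": -1}
    - {"x": -0.0005, "y": -0.0018, "z": -0.016, "rx": 0, "ry": 0, "rz": 0, "hand": -1}
    - {"x": -0.0005, "y": -0.0018, "z": -0.02, "rx": 0, "ry": 0, "rz": 0, "hand": -1}
    - {"x": -0.0005, "y": -0.0018, "z": -0.023, "rx": 0, "ry": 0, "rz": 0, "hand": -1}
    - {"x": -0.0005, "y": -0.0018, "z": -0.023, "rx": 0, "ry": 0, "rz": 0, "hand": -1}

```text
clock: 20.7
eef_pos: [0.5785, 0.0986, 0.0617]
tool_rot: [-3.141, 0.0, 1.641]
force: [0.0, -0.8, -1.1]
grip_width: 0.008
grip_force: 30.2
```

Call:
apply_moves:
  rows:
    - {"x": 0.0008, "y": 0, "z": -0.004, "rx": 0, "ry": 0, "rz": 0, "hand": -1}
    - {"x": 0.0008, "y": 0, "z": -0.01, "rx": 0, "ry": 0, "rz": 0, "hand": -1}
    - {"x": 0.0008, "y": 0, "z": -0.015, "rx": 0, "ry": 0, "rz": 0, "hand": -1}
    - {"x": 0.0008, "y": 0, "z": -0.018, "rx": 0, "ry": 0, "rz": 0, "hand": -1}
    - {"x": 0.0008, "y": 0, "z": -0.019, "rx": 0, "ry": 0, "rz": 0, "hand": -1}
    - {"x": 0.0008, "y": 0, "z": -0.019, "rx": 0, "ry": 0, "rz": 0, "hand": -1}

```text
clock: 21.45
eef_pos: [0.5794, 0.0986, 0.043]
tool_rot: [-3.142, 0.0, 1.641]
force: [-0.5, 0.5, -0.6]
grip_width: 0.0076
grip_force: 30.2
```

Call:
apply_moves:
  rows:
    - {"x": 0, "y": 0, "z": -0.001, "rx": 0, "ry": 0, "rz": 0, "hand": -1}
    - {"x": 0, "y": 0, "z": -0.002, "rx": 0, "ry": 0, "rz": 0, "hand": -1}
    - {"x": 0, "y": 0, "z": -0.002, "rx": 0, "ry": 0, "rz": 0, "hand": -1}

```text
clock: 21.82
eef_pos: [0.5794, 0.0986, 0.041]
tool_rot: [-3.142, 0.0, 1.641]
force: [-0.8, 0.4, -0.0]
grip_width: 0.0079
grip_force: 30.2
```

Call:
apply_moves:
  rows:
    - {"x": 0, "y": 0, "z": -0.001, "rx": 0, "ry": 0, "rz": 0, "hand": -1}
    - {"x": 0, "y": 0, "z": -0.001, "rx": 0, "ry": 0, "rz": 0, "hand": -1}

```text
clock: 22.08
eef_pos: [0.5794, 0.0986, 0.04]
tool_rot: [-3.141, 0.0, 1.641]
force: [0.2, 0.0, -0.7]
grip_width: 0.0079
grip_force: 30.2
```

Call:
apply_moves:
  rows:
    - {"x": 0, "y": 0, "z": -0.001, "rx": 0, "ry": 0, "rz": 0, "hand": -1}
    - {"x": 0, "y": 0, "z": -0.001, "rx": 0, "ry": 0, "rz": 0, "hand": -1}

```text
clock: 22.32
eef_pos: [0.5795, 0.0986, 0.0394]
tool_rot: [3.141, -0.0, 1.641]
force: [-1.9, -0.1, 4.3]
grip_width: 0.008
grip_force: 30.6
```

Call:
apply_moves:
  rows:
    - {"x": 0, "y": 0, "z": -0.0007, "rx": 0, "ry": 0, "rz": 0, "hand": -1}
    - {"x": 0, "y": 0, "z": -0.0007, "rx": 0, "ry": 0, "rz": 0, "hand": -1}

```text
clock: 22.58
eef_pos: [0.5796, 0.0986, 0.0394]
tool_rot: [3.141, -0.0, 1.641]
force: [-1.7, 0.9, 9.4]
grip_width: 0.0077
grip_force: 31.5
```

The card bottoms out at the expected TCP height of 39.4 mm, so it's fully down. Next I release it and rise, then check with numbers, because all 10 picture views are used.

Call:
apply_moves:
  rows:
    - {"x": 0, "y": 0, "z": 0.001, "rx": 0, "ry": 0, "rz": 0, "hand": -0.8}
    - {"x": 0, "y": 0, "z": 0.001, "rx": 0, "ry": 0, "rz": 0, "hand": -0.65}
    - {"x": 0, "y": 0, "z": 0.001, "rx": 0, "ry": 0, "rz": 0, "hand": -0.5}
    - {"x": 0, "y": 0, "z": 0.001, "rx": 0, "ry": 0, "rz": 0, "hand": -0.35}
    - {"x": 0, "y": 0, "z": 0.001, "rx": 0, "ry": 0, "rz": 0, "hand": -0.35}

```text
clock: 23.2
eef_pos: [0.5794, 0.0986, 0.0392]
tool_rot: [-3.141, 0.0, 1.641]
force: [0.8, -0.0, 0.4]
grip_width: 0.0278
grip_force: 0.0
```

Call:
apply_moves:
  rows:
    - {"x": 0, "y": 0, "z": 0.01, "rx": 0, "ry": 0, "rz": 0, "hand": -0.35}
    - {"x": 0, "y": 0, "z": 0.03, "rx": 0, "ry": 0, "rz": 0, "hand": -0.35}
    - {"x": 0, "y": 0, "z": 0.07, "rx": 0, "ry": 0, "rz": 0, "hand": -0.35}
    - {"x": 0, "y": 0, "z": 0.11, "rx": 0, "ry": 0, "rz": 0, "hand": -0.35}
    - {"x": 0, "y": 0, "z": 0.15, "rx": 0, "ry": 0, "rz": 0, "hand": -0.35}
    - {"x": 0, "y": 0, "z": 0.15, "rx": 0, "ry": 0, "rz": 0, "hand": -0.35}
    - {"x": 0, "y": 0, "z": 0.15, "rx": 0, "ry": 0, "rz": 0, "hand": -0.35}

```text
clock: 24.08
eef_pos: [0.5789, 0.0987, 0.1894]
tool_rot: [-3.141, -0.0, 1.641]
force: [-0.2, -0.4, 0.2]
grip_width: 0.028
grip_force: 0.0
```

```bash
python3 - <<'E'
from h import *
grab('wrist','w14'); grab('side','s14'); s=ctrl.get_state(); print(s['eef_pos'],s['force'],s['clock'])
K,T,p,a,b,w=card('w14'); f=lambda z,r:onz(K,T,np.polyval(p,r),r,z); print('rows',a,b,'wid mm',w/K[0]*(T[2,3]-.059))
print('-y end',f(.059,b),'+y foot',f(.037,a),'len',np.linalg.norm((f(.059,b)-f(.037,a))[:2]))
S,Ks,Ts=load('s14'); h=cv2.cvtColor(S,cv2.COLOR_BGR2HSV).astype(int)
for nm,lo,hi in(('blue',108,122),('purple',122,150)):
    n,l,st,c=cv2.connectedComponentsWithStats(((h[...,0]>lo)&(h[...,0]<hi)&(h[...,1]>90)&(h[...,2]>50)).astype(np.uint8)); print(nm,[(c[i].round(1).tolist(),int(st[i,4])) for i in range(1,n) if st[i,4]>20])
print('expect card block px',proj(Ks,Ts,[.5795,.0983,.048]),'tube cap px',proj(Ks,Ts,[.5226,-.3566,.0988]))
E
```

```text
[0.57832132 0.09857987 0.18827029] [-0.21786079  0.22308038  0.54837147] 24.175
rows 173 270 wid mm 0.007722175943693229
-y end [0.58264987 0.06378412 0.059     ] +y foot [0.57827403 0.13335914 0.037     ] len 0.0697124900125235
blue [([311.7, 114.2], 43), ([234.7, 176.9], 154), ([124.9, 197.4], 103), ([243.2, 213.1], 58), ([278.6, 259.5], 178)]
purple [([446.9, 150.6], 38)]
expect card block px (np.float64(279.54735131379385), np.float64(258.8501257185611)) tube cap px (np.float64(447.22631340478114), np.float64(152.7466910738322))
```

```bash
python3 -c "from bench import ctrl; print(ctrl.sign_off())"
```

```text
the job is handed in; nothing more can be done
None
```

The job is handed in: the purple-capped tube lies in the rocker's middle channel and the blue card stands fully down in rack slot 0. I confirmed both from the cameras, but I did not re-check the bin tubes after placing the tube or the other cards after moving the blue card.

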